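Find where the torch carriage binds and clamp it clear

TASK

The torch carriage binds somewhere along its guide track. Holding its yellow grip, slide it slowly towards the red end block until you feel it just begin to bind (do not force it into the tight spot), then back it off about 20 mm so that it runs free again. Finally throw the red clamp lever on the carriage fully over to its other side, leaving the carriage where it is, and let go, without disturbing the grinder, hammer or tin.

Things in the scene. Friction and masses are not known exactly. Their poses are not given: they have to be found in the camera images.
- track: Fixed welding fixture: dark bed 240 x 580 x 12 mm with an aluminium guide track 60 mm wide, 540 long, top 52 mm above the bench. Origin on the bench under the track's middle; y along the track to the red end block (80 mm wide, 87 tall, face 255 mm from the origin), x across it, away from the robot, towards two work plates (bed spans x -70 to +170 mm). Grey end block at the -y end.
- carriage (a joint): Travel of the blue carriage along track y in m: 0 at the grey end (start 0 to 0.05), 0.28 at the red end. Its middle is at track y = travel - 0.14. It cannot leave the track; running drag is about 2.5 N plus a little with speed. Weld spatter inside the track, unseen, makes it bind: first felt somewhere between 0.11 and 0.23 travel, found only by feel.
- carriage_nose (a point): Middle of the carriage's lower front edge (end facing the red block), 54 mm above the bench. Carriage 200 mm along the track, 100 across, 54 to 89 mm high. Bind: from first touch the push back grows about 1.5 N per mm, on top of the drag; 6 N of it is a clear bind, 20 N is forcing it. It springs back, it does not hold. Torch on +x side, 111 mm from the centre line, top 150 mm high.
- carriage_grip (a point): Point in the yellow upright grip block on top of the carriage, 129 mm above the bench, on the track's centre line, 60 mm from the carriage's middle towards the grey end. The block is 24 mm along the track, 40 mm across it, from 89 to 149 mm above the bench, fixed to the carriage; pinch it from above. Axes as the track's.
- clamp (a joint): Clamp lever angle in rad: 0 leaning 0.5 rad to the track's -x side (start), 1.0 fully thrown, leaning 0.5 rad to +x. It swings in the plane across the track, takes about 1 N at the ball and stays where it is left. It adds no drag to the carriage, so the carriage must be left alone afterwards.
- clamp_tip (a point): Centre of the lever's red ball, 26 mm across; lever 60 mm from pivot to ball, bar 10 mm thick. Pivot on the track's centre line, 50 mm from the carriage's middle towards the red end, 111 mm above the bench, on a grey block 70 mm across the track, 50 along it, 25 tall. The ball is 164 mm above the bench at either end of its swing, 171 at mid-swing, and 29 mm to -x (start) or +x (thrown).
- grinder: Bystander: yellow and black angle grinder, about 310 mm long, 66 mm tall, lying beyond the fixture. Origin at its underside near the middle; x along it.
- hammer: Bystander: hammer lying on the bench past the fixture's red end. Origin at its underside; x along it.
- tin: Bystander: open steel tin 70 mm wide and 70 mm tall, standing past the fixture's grey end. Origin at the centre of its underside.

How it is judged:
By the outcome, as a careful person would: the job done as asked, in the order asked, and still so for the second after the job is handed in, with the robot touching nothing.
It also fails if it takes over 58 s, if anything falls off the work surface, if the arm or the gripper's body presses on something with over 40 N, if the wrist force passes 120 N, or if a joint passes its speed limit or range.

ROBOT

A 7-joint arm with a two-finger parallel gripper is mounted at the origin on the work surface. World frame = base frame: x ahead of the robot, y to its left, z up, the work surface at z = 0. Lengths are in m, angles in rad, forces in N, time in s.
With the tool pointing down it reaches from about 0.425 to 0.875 m from the base axis. Payload 4.7 kg.
Tool frame: the origin (TCP) lies on the centre line of the jaws, within the pads' length; the fingertips stand ahead of it and the grasp point (between the pads) lies 2 mm behind it (nose_length is the z of the fingertips in the tool frame, in m); z points along the fingers, y is the line along which they close (so a half turn about z gives the same grasp; the last joint's range is limited). The gripper opens to 87 mm and grips with 3 to 60 N. Pads are 19 mm wide; open, the fingers measure 117 mm over their backs; the gripper's body (75 mm by 190 mm) begins 51 mm behind the grasp point.
Start: joints at [-1.268, 0.321, -0.07, 1.45, 0.023, 1.371, -0.057], TCP at [0.185, 0.623, 0.24] pointing down, gripper open.
Joint ranges: [-2.86, 2.86], [-0.3, 2.09], [-1.38, 1.24], [0.06, 2.45], [-1.56, 4.7], [0.09, 2.05], [-2.69, 2.69]. Speed limits (rad/s): [2.57, 2.57, 3.14, 3.14, 3.14, 3.14, 3.14].

INTERFACE

Orientations are given as a rotation vector (axis times angle).
In Python, from bench import * gives the robot as it stands.
- The arm moves only by the tool send_rows, never from a script. Its arguments are lists of equal length, an entry for each row: "xyz": the shift along the tool's x, y, z in mm, a list of three; "dr": the turn, a rotation vector about the tool's x, y, z in rad, a list of three. A call has exactly 10 rows; each row is the pose to reach, as a shift and turn from the pose commanded when the call began, along the tool's axes at that moment; what a row does not reach only later rows make up. A row lasts 1/12 s, in which the tool goes at most 41.7 mm and 7.16 degrees, less where a joint would pass 70% of its speed; a pose out of reach is approached as far as the arm can. A call with a gripper value outside its range is refused whole. "jaw" is the finger opening in mm, from 0 to 87, set as the call begins (left out, the last holds). The fingers move at their own pace and stop on an object; "grip_force" is the grip in N (left out, the last holds). Time passes only in rows, so rows that repeat a pose let the fingers close, or fill a call up. It gives the time, the measured TCP pose, the force, the opening and the grip force at its end, in the units of the state.
- get_state(): the state, without advancing time (a new reading comes with each control period).
- get_image(name): name is "scene" or "top" or "wrist"; returns the picture (480x640x3 uint8, red, green, blue); there is no depth.
- calibration(name): a dict with "vfov" (degrees; the focal length in pixels is half the picture's height over the tangent of half this angle, whatever the lens; pixels are square), "cx", "cy" (the principal point, pixels), "rvec" (rotation vector, rad) and "tvec" (3), from world to camera coordinates, as OpenCV has them; the wrist camera has in their place "hand_eye" (4x4, takes a point from camera to tool coordinates, whose origin is the TCP and whose axes are the flange's). Camera axes: x right, y down, z forward; pixel columns grow to the right and rows downward; lengths in m; the calibration is good to about 2 mm. A picture is of the moment at which its call begins: read the wrist's pose just before it. calibration takes no time and is no camera call.
- close_job(): hands the job in; it is judged then, once.
The state is a dict: "time": time; "joint_positions": joint angles; "qd": joint speeds; "joint_torque": joint torques, N m; "position": TCP position; "tool_rot": TCP orientation; "ft_force": force on the tool from outside, world axes, zero at the start; "torque": the same for the moment, N m; "grip_width": opening from 0.0 (shut) to 1.0 (fully open); "grip_force": force on a finger pad.
Only numpy, scipy, OpenCV 4.12 (cv2) and the standard library are available. Lean on these libraries where they do the work, as an engineer would, in place of code of your own. Each camera call takes 0.05 s, during which the arm holds its last target. There are 200 camera calls.

## Working session

There is one attempt and no reset: what is moved stays moved. The work goes in short steps, Python scripts to look and compute and a tool call to move; the robot and the scene stay as the last step left them, time stands still between calls to the robot, and variables do not carry over. Pictures are saved under pics/ and viewed, at most 10 in all, crops included, and the job is handed in when it is done.

Besides the shell and the picture viewer there is one more tool, called after ">>>" in YAML: its name, and indented under it one key for each argument. send_rows: Moves the arm, as the interface text tells. Its arguments: {"type":"object","properties":{"xyz":{"type":"array"},"dr":{"type":"array"},"jaw":{"type":"number"},"grip_force":{"type":"number"}},"required":["xyz","dr"]}

```bash
mkdir -p pics; python3 - <<'E'
from bench import *
import cv2
print(get_state())
for n in ("scene","top"):
    im=get_image(n); cv2.imwrite(f"pics/{n}.png",im[:,:,::-1]); print(n,calibration(n))
print(calibration("wrist"))
try: print(nose_length)
except Exception as e: print(e)
E
```

```text
{'time': 0.0, 'joint_positions': array([-1.26789829,  0.32178627, -0.07007316,  1.45167302,  0.02261271,
        1.37079499, -0.05690288]), 'qd': array([-2.41058010e-04,  4.09768815e-04,  8.90227334e-04,  1.09025647e-03,
        5.22098051e-06, -1.10303395e-03,  2.64172090e-04]), 'joint_torque': array([ 3.05888825e-04, -4.91278481e+01, -4.04152488e-01, -3.12538218e+01,
       -6.41285232e-02,  4.35017352e-02,  1.74202332e-04]), 'position': array([0.18502956, 0.62256602, 0.23848624]), 'tool_rot': array([-4.52015607e-01, -3.10874576e+00,  2.93488597e-03]), 'ft_force': array([ 0.27258991, -0.1162022 , -0.56162015]), 'torque': array([ 0.04768629, -0.05603146,  0.02544077]), 'grip_force': 0.0, 'grip_width': 0.9992783288265162}
scene {'vfov': 51.56522266174791, 'cx': 327.37579735921344, 'cy': 241.37006688098947, 'rvec': array([ 2.12426554,  1.30176107, -0.50206059]), 'tvec': array([-0.29524931, -0.30800306,  1.63294149])}
top {'vfov': 52.14521641542557, 'cx': 321.24793631018036, 'cy': 237.5905991139499, 'rvec': array([ 2.19223875, -2.150144  ,  0.11518798]), 'tvec': array([0.02725402, 0.63377669, 1.31162051])}
{'vfov': 68.32257187257548, 'cx': 318.9450999774646, 'cy': 233.40281723954465, 'hand_eye': array([[-9.54775027e-04, -9.67341437e-01, -2.53475112e-01,
         7.05640355e-02],
       [ 9.99998201e-01, -5.08145587e-04, -1.82748919e-03,
         2.76427733e-04],
       [ 1.63900376e-03, -2.53476401e-01,  9.67340182e-01,
        -1.44526714e-01],
       [ 0.00000000e+00,  0.00000000e+00,  0.00000000e+00,
         1.00000000e+00]])}
0.017
```

View pics/scene.png

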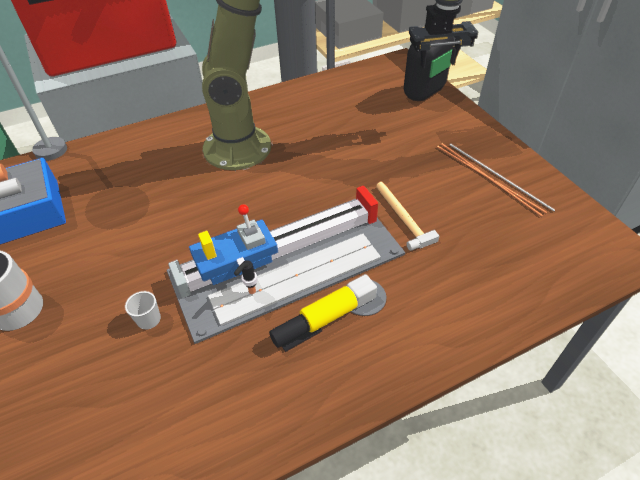

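View pics/top.png

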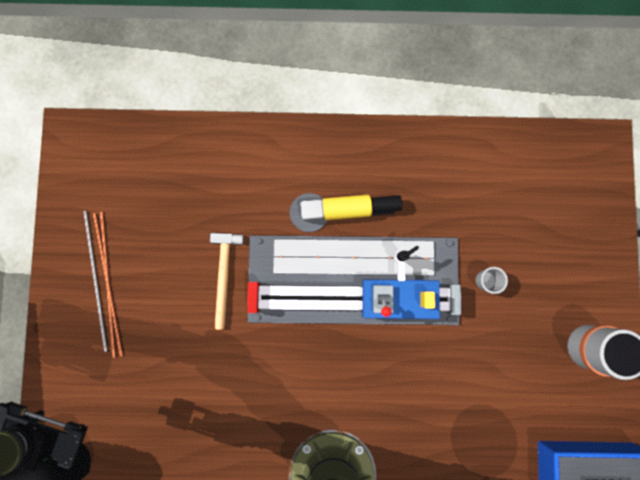

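The scene view shows the carriage at the grey end, with the yellow grip near (207,245), the red ball near (244,210) and the red block near (367,205). In the top view the grip is near (428,300), the ball (386,311), the red block (253,297), the tin (491,281), and the grinder and hammer are clear of the track.

```bash
cat > h.py <<'E'
import numpy as np, cv2
from scipy.spatial.transform import Rotation as R
from bench import *
def ray(n,uv):
    c=calibration(n); f=240/np.tan(np.radians(c["vfov"]/2))
    d=np.array([(uv[0]-c["cx"])/f,(uv[1]-c["cy"])/f,1.])
    M=R.from_rotvec(c["rvec"]).as_matrix()
    return -M.T@c["tvec"], M.T@d
def onz(n,uv,z):
    o,d=ray(n,uv); return o+d*(z-o[2])/d[2]
def tri(a,b):
    A=0;B=0
    for n,uv in (a,b):
        o,d=ray(n,uv); d=d/np.linalg.norm(d); P=np.eye(3)-np.outer(d,d); A=A+P; B=B+P@o
    return np.linalg.solve(A,B)
def mask(im,col):
    h=cv2.cvtColor(im,cv2.COLOR_RGB2HSV); H,S,V=h[...,0],h[...,1],h[...,2]
    m={'red':((H<6)|(H>174))&(S>190)&(V>110),'yel':(H>22)&(H<34)&(S>150)&(V>120),'blue':(H>100)&(H<125)&(S>150)&(V>60)}[col]
    return m.astype(np.uint8)
def blobs(im,col,amin=15):
    n,l,s,c=cv2.connectedComponentsWithStats(mask(im,col)); return [(s[i].tolist(),c[i].round(1).tolist()) for i in range(1,n) if s[i][4]>amin]
E
python3 - <<'E'
from h import *
for n in("top","scene"):
    im=cv2.imread(f"pics/{n}.png")[:,:,::-1].copy()
    for c in('red','yel','blue'): print(n,c,[b for b in blobs(im,c)])
im=cv2.imread("pics/top.png")[225:335,235:475]; cv2.imwrite("pics/c1.png",cv2.resize(im,(792,363),interpolation=cv2.INTER_CUBIC))
E
```

```text
top red [([247, 283, 11, 29, 292], [251.8, 297.0]), ([382, 307, 8, 9, 50], [385.9, 311.3])]
top yel [([323, 195, 49, 25, 731], [347.5, 207.1]), ([421, 293, 6, 14, 66], [423.2, 299.2])]
top blue [([362, 280, 78, 39, 1902], [402.9, 298.5]), ([538, 442, 102, 38, 1938], [578.9, 453.9])]
scene red [([12, 0, 164, 75, 8832], [93.9, 30.4]), ([357, 186, 21, 37, 402], [367.7, 202.3]), ([238, 205, 11, 10, 81], [242.9, 209.0])]
scene yel [([198, 231, 18, 28, 287], [206.9, 244.5]), ([300, 286, 58, 46, 1358], [329.3, 307.7])]
scene blue [([0, 158, 66, 86, 2357], [33.6, 212.0]), ([189, 220, 88, 65, 2363], [231.8, 254.5])]
```

View pics/c1.png

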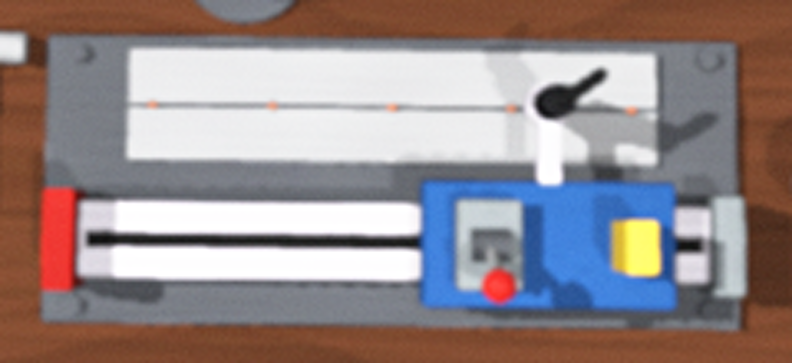

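The crop shows (in crop pixels, scale 3.3, offset (235,225)) the bed corners near (48,36), (738,43), (741,328), (42,322), the carriage top corners near (423,182), (676,186), (674,310), (421,304), the grip's bright top spanning (625..661, 220..276), and the ball at (499,286).

```bash
python3 - <<'E'
from h import *
P=lambda x,y:(x/3.3+235-.35,y/3.3+225-.35)
bed=[onz("top",P(*p),.012) for p in((48,36),(738,43),(741,328),(42,322))]
car=[onz("top",P(*p),.089) for p in((423,182),(676,186),(674,310),(421,304))]
grip=[onz("top",P(*p),.149) for p in((625,220),(661,220),(660,276),(624,274))]
for n,q in(("bed",bed),("car",car),("grip",grip)):
    q=np.array(q); print(n,q.mean(0).round(4),(q[0]-q[1]).round(4),(q[3]-q[2]).round(4),(q[0]-q[3]).round(4))
ball=tri(("top",(385.9,311.3)),("scene",(242.9,209.)));print("ball",ball, onz("top",(385.9,311.3),.164))
print("redblock top",onz("top",(251.8,297),.08))
print("torch",onz("top",P(556,100),.15))
T=R.from_rotvec(get_state()["tool_rot"]).as_matrix();print(T.round(3))
E
```

```text
bed [ 0.5208 -0.052   0.012 ] [-0.0055  0.582   0.    ] [-0.0059  0.5791  0.    ] [0.238  0.0031 0.    ]
car [ 0.4715 -0.1697  0.089 ] [-0.0007  0.1997  0.    ] [0.0009 0.1981 0.    ] [ 0.0951 -0.0006  0.    ]
grip [ 0.4724 -0.2301  0.149 ] [-0.0005  0.027   0.    ] [0.001  0.0269 0.    ] [ 0.0402 -0.0008  0.    ]
ball [ 0.44253074 -0.12060579  0.16620635] [ 0.44247609 -0.12078841  0.164     ]
redblock top [0.46901024 0.21776611 0.08      ]
torch [ 0.58164382 -0.16486717  0.15      ]
[[-0.959  0.285 -0.   ]
 [ 0.285  0.959 -0.002]
 [-0.    -0.002 -1.   ]]
```

```bash
cat >> h.py <<'E'
def cmd(p,yaw=None):
    s=get_state(); T=R.from_rotvec(s["tool_rot"]).as_matrix()
    print("pos",s["position"].round(4),"shift mm",(T.T@(np.array(p)-s["position"])*1000).round(1))
    a=np.arctan2(T[1,1],T[0,1]); 
    if yaw is not None: print("dz rot",round(-(yaw-a),4), "tilt",(T[:,2]).round(4))
YAW=np.pi/2+.0098
E
python3 - <<'E'
from h import *
cmd((.43,.29,.24),YAW); print(get_state()["joint_positions"])
E
```

```text
pos [0.1851 0.6226 0.2386] shift mm [-329.5 -249.1   -1. ]
dz rot -0.2985 tilt [-3.0e-04 -1.6e-03 -1.0e+00]
[-1.26790086  0.32172857 -0.07006601  1.45154829  0.02265175  1.37076361
 -0.05683903]
```

>>> send_rows:
  xyz:
    - [-15,-11,0]
    - [-45,-34,0]
    - [-78,-59,0]
    - [-111,-84,0]
    - [-144,-109,0]
    - [-177,-134,0]
    - [-210,-159,0]
    - [-243,-184,0]
    - [-276,-209,0]
    - [-309,-234,0]
  dr:
    - [0,0,-0.03]
    - [0,0,-0.06]
    - [0,0,-0.09]
    - [0,0,-0.12]
    - [0,0,-0.15]
    - [0,0,-0.18]
    - [0,0,-0.21]
    - [0,0,-0.24]
    - [0,0,-0.27]
    - [0,0,-0.298]
  jaw: 60
  grip_force: 25

```text
time: 0.93
position: [0.4154, 0.3088, 0.2394]
tool_rot: [0.017, -3.141, -0.0]
ft_force: [0.8, 0.0, 0.4]
grip_width: 0.694
grip_force: 0.0
```

```bash
python3 - <<'E'
from h import *
cmd((.472,-.08,.22),YAW);cmd((.4722,-.2298,.22),YAW)
E
```

```text
pos [0.4154 0.3088 0.2394] shift mm [ -52.5 -389.3   19.3]
dz rot 0.001 tilt [-2.e-04  1.e-04 -1.e+00]
pos [0.4154 0.3088 0.2394] shift mm [ -51.1 -539.1   19.3]
dz rot 0.001 tilt [-2.e-04  1.e-04 -1.e+00]
```

>>> send_rows:
  xyz:
    - [-10,-30,0]
    - [-20,-70,0]
    - [-30,-110,0]
    - [-40,-150,0]
    - [-48,-190,0]
    - [-52,-230,0]
    - [-52,-270,0]
    - [-52,-310,0]
    - [-52,-350,0]
    - [-52,-389,0]
  dr:
    - [0,0,0]
    - [0,0,0]
    - [0,0,0]
    - [0,0,0]
    - [0,0,0]
    - [0,0,0]
    - [0,0,0]
    - [0,0,0]
    - [0,0,0]
    - [0,0,0]

```text
time: 1.77
position: [0.4696, -0.0798, 0.2394]
tool_rot: [-0.014, 3.142, 0.001]
ft_force: [0.7, 0.9, 1.1]
grip_width: 0.693
grip_force: 0.0
```

>>> send_rows:
  xyz:
    - [1,-35,0]
    - [1,-70,0]
    - [1,-105,0]
    - [1,-130,5]
    - [1,-145,10]
    - [1,-150,19]
    - [1,-150,19]
    - [1,-150,19]
    - [1,-150,19]
    - [1,-150,19]
  dr:
    - [0,0,0]
    - [0,0,0]
    - [0,0,0]
    - [0,0,0]
    - [0,0,0]
    - [0,0,0]
    - [0,0,0]
    - [0,0,0]
    - [0,0,0]
    - [0,0,0]

```text
time: 2.6
position: [0.4712, -0.2261, 0.2207]
tool_rot: [-0.019, 3.141, 0.001]
ft_force: [-0.3, 0.8, -0.2]
grip_width: 0.692
grip_force: 0.0
```

```bash
python3 - <<'E'
from h import *
cmd((.4722,-.2298,.132),YAW)
im=get_image("wrist");cv2.imwrite("pics/w1.png",im[:,:,::-1]);print(get_state()["ft_force"])
E
```

```text
pos [ 0.4712 -0.2261  0.2207] shift mm [-0.9 -3.7 88.7]
dz rot 0.002 tilt [ 4.e-04  7.e-04 -1.e+00]
[-0.37648483 -0.39493439 -0.35453009]
```

View pics/w1.png

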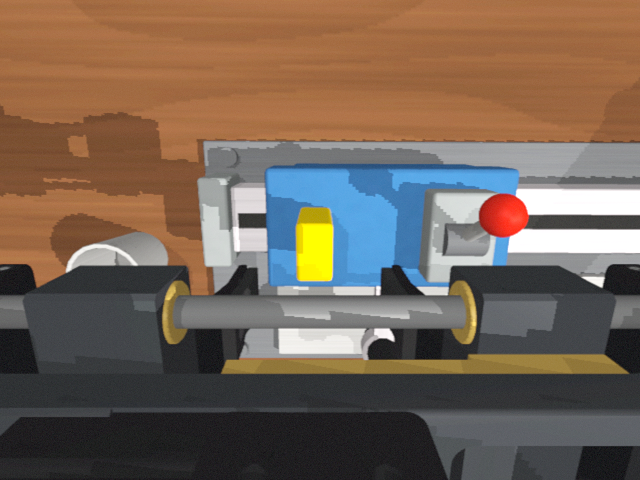

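The wrist picture shows the yellow grip at about (314,245), centred between the fingers to within about 3 mm, with the red ball at (503,215) outside them. I will go down and pinch.

>>> send_rows:
  xyz:
    - [-1,-4,10]
    - [-1,-4,22]
    - [-1,-4,34]
    - [-1,-4,46]
    - [-1,-4,58]
    - [-1,-4,70]
    - [-1,-4,80]
    - [-1,-4,87]
    - [-1,-4,87]
    - [-1,-4,87]
  dr:
    - [0,0,0]
    - [0,0,0]
    - [0,0,0]
    - [0,0,0]
    - [0,0,0]
    - [0,0,0]
    - [0,0,0]
    - [0,0,0]
    - [0,0,0]
    - [0,0,0]

```text
time: 3.48
position: [0.4716, -0.2318, 0.1333]
tool_rot: [0.014, -3.141, 0.0]
ft_force: [-0.1, 0.1, 0.1]
grip_width: 0.691
grip_force: 0.0
```

>>> send_rows:
  xyz:
    - [0,0,0]
    - [0,0,0]
    - [0,0,0]
    - [0,0,0]
    - [0,0,0]
    - [0,0,0]
    - [0,0,0]
    - [0,0,0]
    - [0,0,0]
    - [0,0,0]
  dr:
    - [0,0,0]
    - [0,0,0]
    - [0,0,0]
    - [0,0,0]
    - [0,0,0]
    - [0,0,0]
    - [0,0,0]
    - [0,0,0]
    - [0,0,0]
    - [0,0,0]
  jaw: 10
  grip_force: 30

```text
time: 4.32
position: [0.4719, -0.2312, 0.1337]
tool_rot: [-0.015, 3.141, 0.001]
ft_force: [-0.6, 2.0, 3.2]
grip_width: 0.276
grip_force: 30.0
```

>>> send_rows:
  xyz:
    - [0,1,0]
    - [0,4,0]
    - [0,7,0]
    - [0,11,0]
    - [0,15,0]
    - [0,19,0]
    - [0,23,0]
    - [0,27,0]
    - [0,31,0]
    - [0,35,0]
  dr:
    - [0,0,0]
    - [0,0,0]
    - [0,0,0]
    - [0,0,0]
    - [0,0,0]
    - [0,0,0]
    - [0,0,0]
    - [0,0,0]
    - [0,0,0]
    - [0,0,0]

```text
time: 5.15
position: [0.4716, -0.1964, 0.1337]
tool_rot: [-0.015, 3.141, -0.0]
ft_force: [1.0, -3.6, 1.4]
grip_width: 0.277
grip_force: 30.0
```

>>> send_rows:
  xyz:
    - [0,4,0]
    - [0,8,0]
    - [0,12,0]
    - [0,15,0]
    - [0,18,0]
    - [0,21,0]
    - [0,24,0]
    - [0,26,0]
    - [0,28,0]
    - [0,30,0]
  dr:
    - [0,0,0]
    - [0,0,0]
    - [0,0,0]
    - [0,0,0]
    - [0,0,0]
    - [0,0,0]
    - [0,0,0]
    - [0,0,0]
    - [0,0,0]
    - [0,0,0]

```text
time: 5.98
position: [0.4714, -0.1666, 0.1337]
tool_rot: [-0.014, 3.141, -0.0]
ft_force: [1.8, -2.2, 3.1]
grip_width: 0.274
grip_force: 30.0
```

>>> send_rows:
  xyz:
    - [0,0.5,0]
    - [0,1,0]
    - [0,1.5,0]
    - [0,2,0]
    - [0,2.5,0]
    - [0,3,0]
    - [0,3.5,0]
    - [0,4,0]
    - [0,4.5,0]
    - [0,5,0]
  dr:
    - [0,0,0]
    - [0,0,0]
    - [0,0,0]
    - [0,0,0]
    - [0,0,0]
    - [0,0,0]
    - [0,0,0]
    - [0,0,0]
    - [0,0,0]
    - [0,0,0]

```text
time: 6.82
position: [0.4713, -0.1617, 0.1337]
tool_rot: [-0.014, 3.141, -0.0]
ft_force: [2.2, -2.1, 3.7]
grip_width: 0.275
grip_force: 30.0
```

>>> send_rows:
  xyz:
    - [0,0.5,0]
    - [0,1,0]
    - [0,1.5,0]
    - [0,2,0]
    - [0,2.5,0]
    - [0,3,0]
    - [0,3.5,0]
    - [0,4,0]
    - [0,4.5,0]
    - [0,5,0]
  dr:
    - [0,0,0]
    - [0,0,0]
    - [0,0,0]
    - [0,0,0]
    - [0,0,0]
    - [0,0,0]
    - [0,0,0]
    - [0,0,0]
    - [0,0,0]
    - [0,0,0]

```text
time: 7.65
position: [0.4712, -0.1567, 0.1337]
tool_rot: [-0.015, 3.141, -0.0]
ft_force: [4.8, -3.6, 3.9]
grip_width: 0.276
grip_force: 30.0
```

>>> send_rows:
  xyz:
    - [0,0.5,0]
    - [0,1,0]
    - [0,1.5,0]
    - [0,2,0]
    - [0,2.5,0]
    - [0,3,0]
    - [0,3.5,0]
    - [0,4,0]
    - [0,4.5,0]
    - [0,5,0]
  dr:
    - [0,0,0]
    - [0,0,0]
    - [0,0,0]
    - [0,0,0]
    - [0,0,0]
    - [0,0,0]
    - [0,0,0]
    - [0,0,0]
    - [0,0,0]
    - [0,0,0]

```text
time: 8.48
position: [0.4712, -0.1517, 0.1337]
tool_rot: [-0.015, 3.141, -0.0]
ft_force: [4.0, -3.4, 5.3]
grip_width: 0.272
grip_force: 30.0
```

>>> send_rows:
  xyz:
    - [0,0.5,0]
    - [0,1,0]
    - [0,1.5,0]
    - [0,2,0]
    - [0,2.5,0]
    - [0,3,0]
    - [0,3.5,0]
    - [0,4,0]
    - [0,4.5,0]
    - [0,5,0]
  dr:
    - [0,0,0]
    - [0,0,0]
    - [0,0,0]
    - [0,0,0]
    - [0,0,0]
    - [0,0,0]
    - [0,0,0]
    - [0,0,0]
    - [0,0,0]
    - [0,0,0]

```text
time: 9.32
position: [0.4712, -0.1467, 0.1337]
tool_rot: [-0.015, 3.141, -0.0]
ft_force: [3.6, -2.1, 4.9]
grip_width: 0.276
grip_force: 30.0
```

>>> send_rows:
  xyz:
    - [0,0.5,0]
    - [0,1,0]
    - [0,1.5,0]
    - [0,2,0]
    - [0,2.5,0]
    - [0,3,0]
    - [0,3.5,0]
    - [0,4,0]
    - [0,4.5,0]
    - [0,5,0]
  dr:
    - [0,0,0]
    - [0,0,0]
    - [0,0,0]
    - [0,0,0]
    - [0,0,0]
    - [0,0,0]
    - [0,0,0]
    - [0,0,0]
    - [0,0,0]
    - [0,0,0]

```text
time: 10.15
position: [0.4711, -0.1417, 0.1337]
tool_rot: [-0.014, 3.141, -0.0]
ft_force: [4.5, -1.6, 4.5]
grip_width: 0.272
grip_force: 30.0
```

>>> send_rows:
  xyz:
    - [0,0.5,0]
    - [0,1,0]
    - [0,1.5,0]
    - [0,2,0]
    - [0,2.5,0]
    - [0,3,0]
    - [0,3.5,0]
    - [0,4,0]
    - [0,4.5,0]
    - [0,5,0]
  dr:
    - [0,0,0]
    - [0,0,0]
    - [0,0,0]
    - [0,0,0]
    - [0,0,0]
    - [0,0,0]
    - [0,0,0]
    - [0,0,0]
    - [0,0,0]
    - [0,0,0]

```text
time: 10.98
position: [0.4711, -0.1367, 0.1337]
tool_rot: [-0.015, 3.141, -0.0]
ft_force: [4.2, -2.8, 4.4]
grip_width: 0.272
grip_force: 30.0
```

>>> send_rows:
  xyz:
    - [0,0.5,0]
    - [0,1,0]
    - [0,1.5,0]
    - [0,2,0]
    - [0,2.5,0]
    - [0,3,0]
    - [0,3.5,0]
    - [0,4,0]
    - [0,4.5,0]
    - [0,5,0]
  dr:
    - [0,0,0]
    - [0,0,0]
    - [0,0,0]
    - [0,0,0]
    - [0,0,0]
    - [0,0,0]
    - [0,0,0]
    - [0,0,0]
    - [0,0,0]
    - [0,0,0]

```text
time: 11.82
position: [0.471, -0.1317, 0.1337]
tool_rot: [-0.015, 3.141, -0.0]
ft_force: [4.6, -2.9, 4.0]
grip_width: 0.275
grip_force: 30.0
```

>>> send_rows:
  xyz:
    - [0,0.5,0]
    - [0,1,0]
    - [0,1.5,0]
    - [0,2,0]
    - [0,2.5,0]
    - [0,3,0]
    - [0,3.5,0]
    - [0,4,0]
    - [0,4.5,0]
    - [0,5,0]
  dr:
    - [0,0,0]
    - [0,0,0]
    - [0,0,0]
    - [0,0,0]
    - [0,0,0]
    - [0,0,0]
    - [0,0,0]
    - [0,0,0]
    - [0,0,0]
    - [0,0,0]

```text
time: 12.65
position: [0.471, -0.1268, 0.1337]
tool_rot: [-0.015, 3.141, -0.0]
ft_force: [4.5, -2.5, 4.3]
grip_width: 0.274
grip_force: 30.0
```

>>> send_rows:
  xyz:
    - [0,0.5,0]
    - [0,1,0]
    - [0,1.5,0]
    - [0,2,0]
    - [0,2.5,0]
    - [0,3,0]
    - [0,3.5,0]
    - [0,4,0]
    - [0,4.5,0]
    - [0,5,0]
  dr:
    - [0,0,0]
    - [0,0,0]
    - [0,0,0]
    - [0,0,0]
    - [0,0,0]
    - [0,0,0]
    - [0,0,0]
    - [0,0,0]
    - [0,0,0]
    - [0,0,0]

```text
time: 13.48
position: [0.471, -0.1218, 0.1337]
tool_rot: [-0.014, 3.141, -0.0]
ft_force: [5.1, -2.5, 3.7]
grip_width: 0.274
grip_force: 30.0
```

>>> send_rows:
  xyz:
    - [0,0.5,0]
    - [0,1,0]
    - [0,1.5,0]
    - [0,2,0]
    - [0,2.5,0]
    - [0,3,0]
    - [0,3.5,0]
    - [0,4,0]
    - [0,4.5,0]
    - [0,5,0]
  dr:
    - [0,0,0]
    - [0,0,0]
    - [0,0,0]
    - [0,0,0]
    - [0,0,0]
    - [0,0,0]
    - [0,0,0]
    - [0,0,0]
    - [0,0,0]
    - [0,0,0]

```text
time: 14.32
position: [0.4709, -0.1168, 0.1337]
tool_rot: [-0.015, 3.141, -0.0]
ft_force: [4.8, -2.9, 3.8]
grip_width: 0.276
grip_force: 30.0
```

>>> send_rows:
  xyz:
    - [0,0.5,0]
    - [0,1,0]
    - [0,1.5,0]
    - [0,2,0]
    - [0,2.5,0]
    - [0,3,0]
    - [0,3.5,0]
    - [0,4,0]
    - [0,4.5,0]
    - [0,5,0]
  dr:
    - [0,0,0]
    - [0,0,0]
    - [0,0,0]
    - [0,0,0]
    - [0,0,0]
    - [0,0,0]
    - [0,0,0]
    - [0,0,0]
    - [0,0,0]
    - [0,0,0]

```text
time: 15.15
position: [0.4709, -0.1118, 0.1336]
tool_rot: [-0.014, 3.141, -0.0]
ft_force: [4.5, -2.3, 3.3]
grip_width: 0.271
grip_force: 30.0
```

>>> send_rows:
  xyz:
    - [0,0.5,0]
    - [0,1,0]
    - [0,1.5,0]
    - [0,2,0]
    - [0,2.5,0]
    - [0,3,0]
    - [0,3.5,0]
    - [0,4,0]
    - [0,4.5,0]
    - [0,5,0]
  dr:
    - [0,0,0]
    - [0,0,0]
    - [0,0,0]
    - [0,0,0]
    - [0,0,0]
    - [0,0,0]
    - [0,0,0]
    - [0,0,0]
    - [0,0,0]
    - [0,0,0]

```text
time: 15.98
position: [0.4709, -0.1068, 0.1337]
tool_rot: [-0.014, 3.141, -0.0]
ft_force: [5.4, -2.7, 4.0]
grip_width: 0.274
grip_force: 30.0
```

>>> send_rows:
  xyz:
    - [0,0.5,0]
    - [0,1,0]
    - [0,1.5,0]
    - [0,2,0]
    - [0,2.5,0]
    - [0,3,0]
    - [0,3.5,0]
    - [0,4,0]
    - [0,4.5,0]
    - [0,5,0]
  dr:
    - [0,0,0]
    - [0,0,0]
    - [0,0,0]
    - [0,0,0]
    - [0,0,0]
    - [0,0,0]
    - [0,0,0]
    - [0,0,0]
    - [0,0,0]
    - [0,0,0]

```text
time: 16.82
position: [0.4708, -0.1018, 0.1337]
tool_rot: [-0.014, 3.141, -0.0]
ft_force: [5.8, -2.1, 3.6]
grip_width: 0.275
grip_force: 30.0
```

>>> send_rows:
  xyz:
    - [0,0.5,0]
    - [0,1,0]
    - [0,1.5,0]
    - [0,2,0]
    - [0,2.5,0]
    - [0,3,0]
    - [0,3.5,0]
    - [0,4,0]
    - [0,4.5,0]
    - [0,5,0]
  dr:
    - [0,0,0]
    - [0,0,0]
    - [0,0,0]
    - [0,0,0]
    - [0,0,0]
    - [0,0,0]
    - [0,0,0]
    - [0,0,0]
    - [0,0,0]
    - [0,0,0]

```text
time: 17.65
position: [0.4708, -0.0969, 0.1337]
tool_rot: [-0.014, 3.141, -0.0]
ft_force: [5.1, -2.1, 3.5]
grip_width: 0.276
grip_force: 30.0
```

>>> send_rows:
  xyz:
    - [0,0.5,0]
    - [0,1,0]
    - [0,1.5,0]
    - [0,2,0]
    - [0,2.5,0]
    - [0,3,0]
    - [0,3.5,0]
    - [0,4,0]
    - [0,4.5,0]
    - [0,5,0]
  dr:
    - [0,0,0]
    - [0,0,0]
    - [0,0,0]
    - [0,0,0]
    - [0,0,0]
    - [0,0,0]
    - [0,0,0]
    - [0,0,0]
    - [0,0,0]
    - [0,0,0]

```text
time: 18.48
position: [0.4707, -0.0919, 0.1337]
tool_rot: [-0.014, 3.141, -0.001]
ft_force: [5.2, -2.8, 3.9]
grip_width: 0.274
grip_force: 30.0
```

>>> send_rows:
  xyz:
    - [0,0.5,0]
    - [0,1,0]
    - [0,1.5,0]
    - [0,2,0]
    - [0,2.5,0]
    - [0,3,0]
    - [0,3.5,0]
    - [0,4,0]
    - [0,4.5,0]
    - [0,5,0]
  dr:
    - [0,0,0]
    - [0,0,0]
    - [0,0,0]
    - [0,0,0]
    - [0,0,0]
    - [0,0,0]
    - [0,0,0]
    - [0,0,0]
    - [0,0,0]
    - [0,0,0]

```text
time: 19.32
position: [0.4707, -0.0869, 0.1337]
tool_rot: [-0.014, 3.141, -0.001]
ft_force: [4.5, -2.4, 3.9]
grip_width: 0.275
grip_force: 30.0
```

>>> send_rows:
  xyz:
    - [0,0.5,0]
    - [0,1,0]
    - [0,1.5,0]
    - [0,2,0]
    - [0,2.5,0]
    - [0,3,0]
    - [0,3.5,0]
    - [0,4,0]
    - [0,4.5,0]
    - [0,5,0]
  dr:
    - [0,0,0]
    - [0,0,0]
    - [0,0,0]
    - [0,0,0]
    - [0,0,0]
    - [0,0,0]
    - [0,0,0]
    - [0,0,0]
    - [0,0,0]
    - [0,0,0]

```text
time: 20.15
position: [0.4707, -0.0819, 0.1337]
tool_rot: [-0.014, 3.141, -0.001]
ft_force: [5.1, -2.3, 4.1]
grip_width: 0.271
grip_force: 30.0
```

>>> send_rows:
  xyz:
    - [0,0.5,0]
    - [0,1,0]
    - [0,1.5,0]
    - [0,2,0]
    - [0,2.5,0]
    - [0,3,0]
    - [0,3.5,0]
    - [0,4,0]
    - [0,4.5,0]
    - [0,5,0]
  dr:
    - [0,0,0]
    - [0,0,0]
    - [0,0,0]
    - [0,0,0]
    - [0,0,0]
    - [0,0,0]
    - [0,0,0]
    - [0,0,0]
    - [0,0,0]
    - [0,0,0]

```text
time: 20.98
position: [0.4706, -0.0769, 0.1337]
tool_rot: [-0.014, 3.141, -0.001]
ft_force: [5.3, -2.3, 4.1]
grip_width: 0.274
grip_force: 30.0
```

>>> send_rows:
  xyz:
    - [0,0.5,0]
    - [0,1,0]
    - [0,1.5,0]
    - [0,2,0]
    - [0,2.5,0]
    - [0,3,0]
    - [0,3.5,0]
    - [0,4,0]
    - [0,4.5,0]
    - [0,5,0]
  dr:
    - [0,0,0]
    - [0,0,0]
    - [0,0,0]
    - [0,0,0]
    - [0,0,0]
    - [0,0,0]
    - [0,0,0]
    - [0,0,0]
    - [0,0,0]
    - [0,0,0]

```text
time: 21.82
position: [0.4706, -0.072, 0.1337]
tool_rot: [-0.014, 3.141, -0.001]
ft_force: [4.5, -2.8, 3.7]
grip_width: 0.274
grip_force: 30.0
```

>>> send_rows:
  xyz:
    - [0,0.5,0]
    - [0,1,0]
    - [0,1.5,0]
    - [0,2,0]
    - [0,2.5,0]
    - [0,3,0]
    - [0,3.5,0]
    - [0,4,0]
    - [0,4.5,0]
    - [0,5,0]
  dr:
    - [0,0,0]
    - [0,0,0]
    - [0,0,0]
    - [0,0,0]
    - [0,0,0]
    - [0,0,0]
    - [0,0,0]
    - [0,0,0]
    - [0,0,0]
    - [0,0,0]

```text
time: 22.65
position: [0.4705, -0.067, 0.1337]
tool_rot: [-0.014, 3.141, -0.001]
ft_force: [5.0, -2.6, 4.2]
grip_width: 0.274
grip_force: 30.0
```

>>> send_rows:
  xyz:
    - [0,0.5,0]
    - [0,1,0]
    - [0,1.5,0]
    - [0,2,0]
    - [0,2.5,0]
    - [0,3,0]
    - [0,3.5,0]
    - [0,4,0]
    - [0,4.5,0]
    - [0,5,0]
  dr:
    - [0,0,0]
    - [0,0,0]
    - [0,0,0]
    - [0,0,0]
    - [0,0,0]
    - [0,0,0]
    - [0,0,0]
    - [0,0,0]
    - [0,0,0]
    - [0,0,0]

```text
time: 23.48
position: [0.4705, -0.0621, 0.1337]
tool_rot: [-0.014, 3.141, -0.001]
ft_force: [4.4, -2.8, 3.9]
grip_width: 0.271
grip_force: 30.0
```

>>> send_rows:
  xyz:
    - [0,0.5,0]
    - [0,1,0]
    - [0,1.5,0]
    - [0,2,0]
    - [0,2.5,0]
    - [0,3,0]
    - [0,3.5,0]
    - [0,4,0]
    - [0,4.5,0]
    - [0,5,0]
  dr:
    - [0,0,0]
    - [0,0,0]
    - [0,0,0]
    - [0,0,0]
    - [0,0,0]
    - [0,0,0]
    - [0,0,0]
    - [0,0,0]
    - [0,0,0]
    - [0,0,0]

```text
time: 24.32
position: [0.4705, -0.059, 0.1337]
tool_rot: [-0.013, 3.14, -0.005]
ft_force: [6.2, -7.5, 2.5]
grip_width: 0.273
grip_force: 30.0
```

>>> send_rows:
  xyz:
    - [0,0.5,0]
    - [0,1,0]
    - [0,1.5,0]
    - [0,2,0]
    - [0,2,0]
    - [0,2,0]
    - [0,2,0]
    - [0,2,0]
    - [0,2,0]
    - [0,2,0]
  dr:
    - [0,0,0]
    - [0,0,0]
    - [0,0,0]
    - [0,0,0]
    - [0,0,0]
    - [0,0,0]
    - [0,0,0]
    - [0,0,0]
    - [0,0,0]
    - [0,0,0]

```text
time: 25.15
position: [0.4705, -0.0577, 0.1337]
tool_rot: [-0.012, 3.14, -0.006]
ft_force: [5.3, -8.5, 2.0]
grip_width: 0.272
grip_force: 30.1
```

>>> send_rows:
  xyz:
    - [0,-2,0]
    - [0,-5,0]
    - [0,-8,0]
    - [0,-11,0]
    - [0,-14,0]
    - [0,-17,0]
    - [0,-20,0]
    - [0,-22,0]
    - [0,-24,0]
    - [0,-24,0]
  dr:
    - [0,0,0]
    - [0,0,0]
    - [0,0,0]
    - [0,0,0]
    - [0,0,0]
    - [0,0,0]
    - [0,0,0]
    - [0,0,0]
    - [0,0,0]
    - [0,0,0]

```text
time: 25.98
position: [0.4706, -0.0774, 0.1336]
tool_rot: [-0.016, 3.141, 0.003]
ft_force: [4.0, 1.6, 4.7]
grip_width: 0.275
grip_force: 30.0
```

>>> send_rows:
  xyz:
    - [0,-1,0]
    - [0,-2,0]
    - [0,-2.5,0]
    - [0,-2.5,0]
    - [0,-2.5,0]
    - [0,-2.5,0]
    - [0,-2,0]
    - [0,-2,0]
    - [0,-2,0]
    - [0,-2,0]
  dr:
    - [0,0,0]
    - [0,0,0]
    - [0,0,0]
    - [0,0,0]
    - [0,0,0]
    - [0,0,0]
    - [0,0,0]
    - [0,0,0]
    - [0,0,0]
    - [0,0,0]

```text
time: 26.82
position: [0.4706, -0.0795, 0.1337]
tool_rot: [-0.016, 3.141, 0.002]
ft_force: [4.6, 2.0, 4.5]
grip_width: 0.273
grip_force: 30.0
```

>>> send_rows:
  xyz:
    - [0,0,0]
    - [0,0,0]
    - [0,0,0]
    - [0,0,0]
    - [0,0,0]
    - [0,0,0]
    - [0,0,0]
    - [0,0,0]
    - [0,0,0]
    - [0,0,0]
  dr:
    - [0,0,0]
    - [0,0,0]
    - [0,0,0]
    - [0,0,0]
    - [0,0,0]
    - [0,0,0]
    - [0,0,0]
    - [0,0,0]
    - [0,0,0]
    - [0,0,0]
  jaw: 60

```text
time: 27.65
position: [0.4703, -0.0807, 0.1336]
tool_rot: [-0.014, 3.142, 0.0]
ft_force: [0.1, -0.4, -0.4]
grip_width: 0.685
grip_force: 0.0
```

>>> send_rows:
  xyz:
    - [0,0,-6]
    - [0,0,-16]
    - [0,0,-28]
    - [0,0,-42]
    - [0,0,-56]
    - [0,0,-70]
    - [0,0,-84]
    - [0,0,-98]
    - [0,0,-106]
    - [0,0,-110]
  dr:
    - [0,0,0]
    - [0,0,0]
    - [0,0,0]
    - [0,0,0]
    - [0,0,0]
    - [0,0,0]
    - [0,0,0]
    - [0,0,0]
    - [0,0,0]
    - [0,0,0]

```text
time: 28.48
position: [0.4711, -0.0809, 0.2456]
tool_rot: [-0.014, 3.139, 0.001]
ft_force: [0.3, -0.3, 0.5]
grip_width: 0.687
grip_force: 0.0
```

```bash
python3 - <<'E'
from h import *
cmd((.450,.031,.25),YAW);print(get_state()["joint_positions"].round(3),get_state()["ft_force"].round(2))
for n in("top","scene"):
    im=get_image(n);cv2.imwrite(f"pics/{n}2.png",im[:,:,::-1])
    for c in('red','yel','blue'): print(n,c,blobs(im,c))
E
```

```text
pos [ 0.4711 -0.0809  0.2456] shift mm [ 20.1 112.1  -4.4]
dz rot -0.0007 tilt [ 3.e-03  5.e-04 -1.e+00]
[-0.516 -0.085  0.603  1.873  0.049  1.336  1.654] [ 0.32 -0.3   0.45]
top red [([247, 283, 11, 29, 286], [251.9, 297.0]), ([321, 307, 8, 8, 52], [324.4, 310.6])]
top yel [([323, 195, 49, 25, 717], [347.3, 207.2]), ([362, 292, 5, 13, 35], [363.6, 297.1])]
top blue [([305, 279, 67, 38, 548], [324.5, 291.5]), ([327, 313, 7, 5, 24], [330.5, 315.5]), ([538, 442, 102, 38, 1950], [578.9, 453.8])]
scene red [([12, 0, 163, 75, 8836], [93.9, 30.4]), ([294, 185, 10, 10, 76], [298.5, 189.2]), ([357, 186, 21, 37, 404], [367.7, 202.4])]
scene yel [([257, 210, 16, 28, 294], [264.5, 223.3]), ([300, 286, 58, 46, 1359], [329.2, 307.8])]
scene blue [([0, 158, 66, 86, 2349], [33.5, 212.3]), ([246, 201, 83, 61, 2098], [285.4, 234.3])]
```

>>> send_rows:
  xyz:
    - [2,8,0]
    - [4,20,0]
    - [6,33,0]
    - [8,46,0]
    - [11,59,0]
    - [14,72,0]
    - [16,85,0]
    - [18,97,0]
    - [20,107,0]
    - [20,112,0]
  dr:
    - [0,0,0.05]
    - [0,0,0.13]
    - [0,0,0.21]
    - [0,0,0.3]
    - [0,0,0.39]
    - [0,0,0.48]
    - [0,0,0.57]
    - [0,0,0.66]
    - [0,0,0.75]
    - [0,0,0.83]

```text
time: 29.42
position: [0.4483, 0.0325, 0.2425]
tool_rot: [-1.256, -2.878, 0.001]
ft_force: [-0.7, -0.4, -0.4]
grip_width: 0.69
grip_force: 0.0
```

>>> send_rows:
  xyz:
    - [0,0,0]
    - [0,0,0]
    - [0,0,0]
    - [0,0,0]
    - [0,0,0]
    - [0,0,0]
    - [0,0,0]
    - [0,0,0]
    - [0,0,0]
    - [0,0,0]
  dr:
    - [0,0,0.1]
    - [0,0,0.2]
    - [0,0,0.3]
    - [0,0,0.4]
    - [0,0,0.5]
    - [0,0,0.58]
    - [0,0,0.65]
    - [0,0,0.71]
    - [0,0,0.74]
    - [0,0,0.74]

```text
time: 30.25
position: [0.4488, 0.031, 0.2426]
tool_rot: [-2.211, -2.231, 0.002]
ft_force: [-0.0, -1.1, 0.6]
grip_width: 0.688
grip_force: 0.0
```

```bash
python3 - <<'E'
from h import *
b=tri(("top",(324.4,310.6)),("scene",(298.5,189.2)));print("ball",b,onz("top",(324.4,310.6),.164))
cmd((b[0]+.002,b[1],.172),YAW-np.pi/2);print(get_state()["joint_positions"].round(3))
im=get_image("wrist");cv2.imwrite("pics/w2.png",im[:,:,::-1])
E
```

```text
ball [0.44143923 0.02888614 0.16667991] [0.44133853 0.02890487 0.164     ]
pos [0.4488 0.031  0.2426] shift mm [-2.  -5.2 70.6]
dz rot -0.0006 tilt [-1.7e-03 -5.0e-04 -1.0e+00]
[-0.509 -0.128  0.352  1.924  0.045  1.339 -0.161]
```

View pics/w2.png

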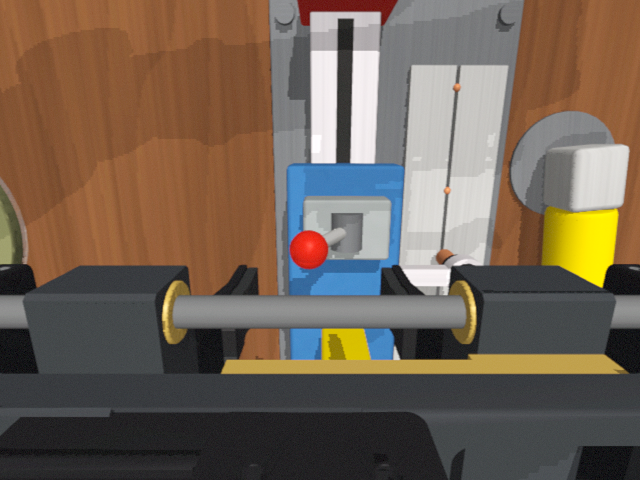

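The ball is at (309,250), between the open fingers; the grip and torch are clear. I will go down around it and sweep it to +x.

>>> send_rows:
  xyz:
    - [-1,-2,5]
    - [-2,-5,14]
    - [-2,-5,24]
    - [-2,-5,34]
    - [-2,-5,44]
    - [-2,-5,53]
    - [-2,-5,61]
    - [-2,-5,67]
    - [-2,-5,70]
    - [-2,-5,70]
  dr:
    - [0,0,0]
    - [0,0,0]
    - [0,0,0]
    - [0,0,0]
    - [0,0,0]
    - [0,0,0]
    - [0,0,0]
    - [0,0,0]
    - [0,0,0]
    - [0,0,0]

```text
time: 31.13
position: [0.444, 0.029, 0.1728]
tool_rot: [-2.21, -2.232, 0.002]
ft_force: [0.3, 0.3, 0.4]
grip_width: 0.689
grip_force: 0.0
```

>>> send_rows:
  xyz:
    - [0,3,0]
    - [0,7,0]
    - [0,11,0]
    - [0,15,0]
    - [0,19,0]
    - [0,23,0]
    - [0,27,0]
    - [0,31,0]
    - [0,35,0]
    - [0,39,0]
  dr:
    - [0,0,0]
    - [0,0,0]
    - [0,0,0]
    - [0,0,0]
    - [0,0,0]
    - [0,0,0]
    - [0,0,0]
    - [0,0,0]
    - [0,0,0]
    - [0,0,0]

```text
time: 31.97
position: [0.4839, 0.0294, 0.1735]
tool_rot: [2.21, 2.232, 0.0]
ft_force: [-1.6, 0.3, 1.2]
grip_width: 0.692
grip_force: 0.7
```

>>> send_rows:
  xyz:
    - [0,4,0]
    - [0,8,0]
    - [0,12,0]
    - [0,16,0]
    - [0,20,0]
    - [0,23,0]
    - [0,26,0]
    - [0,29,0]
    - [0,31,0]
    - [0,32,0]
  dr:
    - [0,0,0]
    - [0,0,0]
    - [0,0,0]
    - [0,0,0]
    - [0,0,0]
    - [0,0,0]
    - [0,0,0]
    - [0,0,0]
    - [0,0,0]
    - [0,0,0]

```text
time: 32.8
position: [0.5154, 0.0298, 0.1734]
tool_rot: [-2.21, -2.232, 0.0]
ft_force: [-1.8, 0.9, -1.6]
grip_width: 0.686
grip_force: 0.6
```

Still about 1 N; I push in small steps to the stop.

>>> send_rows:
  xyz:
    - [0,0.5,0]
    - [0,1,0]
    - [0,1.5,0]
    - [0,2,0]
    - [0,2.5,0]
    - [0,3,0]
    - [0,3,0]
    - [0,3,0]
    - [0,3,0]
    - [0,3,0]
  dr:
    - [0,0,0]
    - [0,0,0]
    - [0,0,0]
    - [0,0,0]
    - [0,0,0]
    - [0,0,0]
    - [0,0,0]
    - [0,0,0]
    - [0,0,0]
    - [0,0,0]

```text
time: 33.63
position: [0.5169, 0.0298, 0.1733]
tool_rot: [-2.209, -2.231, 0.003]
ft_force: [-5.0, -0.3, 1.0]
grip_width: 0.692
grip_force: 2.9
```

>>> send_rows:
  xyz:
    - [0,-2,0]
    - [0,-5,0]
    - [0,-9,0]
    - [0,-13,0]
    - [0,-17,0]
    - [0,-18,0]
    - [0,-18,-10]
    - [0,-18,-25]
    - [0,-18,-45]
    - [0,-18,-65]
  dr:
    - [0,0,0]
    - [0,0,0]
    - [0,0,0]
    - [0,0,0]
    - [0,0,0]
    - [0,0,0]
    - [0,0,0]
    - [0,0,0]
    - [0,0,0]
    - [0,0,0]

```text
time: 34.47
position: [0.5003, 0.0295, 0.2399]
tool_rot: [2.21, 2.232, 0.0]
ft_force: [0.0, 0.2, 0.6]
grip_width: 0.69
grip_force: 0.0
```

>>> send_rows:
  xyz:
    - [0,0,-15]
    - [0,0,-30]
    - [0,0,-40]
    - [0,0,-50]
    - [0,0,-50]
    - [0,0,-50]
    - [0,0,-50]
    - [0,0,-50]
    - [0,0,-50]
    - [0,0,-50]
  dr:
    - [0,0,0]
    - [0,0,0]
    - [0,0,0]
    - [0,0,0]
    - [0,0,0]
    - [0,0,0]
    - [0,0,0]
    - [0,0,0]
    - [0,0,0]
    - [0,0,0]

```text
time: 35.3
position: [0.5, 0.0295, 0.2879]
tool_rot: [-2.21, -2.232, 0.002]
ft_force: [0.1, -1.3, 0.7]
grip_width: 0.689
grip_force: 0.0
```

```bash
python3 - <<'E'
from h import *
s={}
for n in("top","scene","wrist"):
    im=get_image(n);cv2.imwrite(f"pics/{n}3.png",im[:,:,::-1]); s[n]=blobs(im,'red')
print(s,get_state()["ft_force"],get_state()["position"])
f=lambda n:[c for st,c in s[n] if 30<st[4]<150]
if f("top") and f("scene"): print("ball",tri(("top",f("top")[0]),("scene",f("scene")[0])))
E
```

```text
{'top': [([247, 283, 11, 29, 288], [251.9, 297.0])], 'scene': [([12, 0, 164, 75, 8837], [93.9, 30.4]), ([357, 186, 21, 37, 403], [367.8, 202.4]), ([304, 199, 9, 10, 71], [308.2, 203.2])], 'wrist': [([240, 0, 92, 26, 1654], [288.8, 9.4]), ([250, 21, 8, 8, 26], [253.2, 25.3]), ([303, 215, 31, 31, 755], [317.9, 229.9])]} [-0.14198991 -0.09858519  0.15792002] [0.50021857 0.02956818 0.28831834]
```

View pics/wrist3.png

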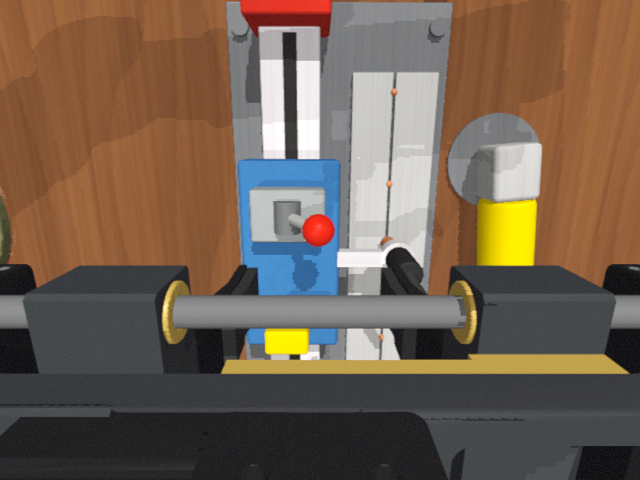

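View pics/scene3.png

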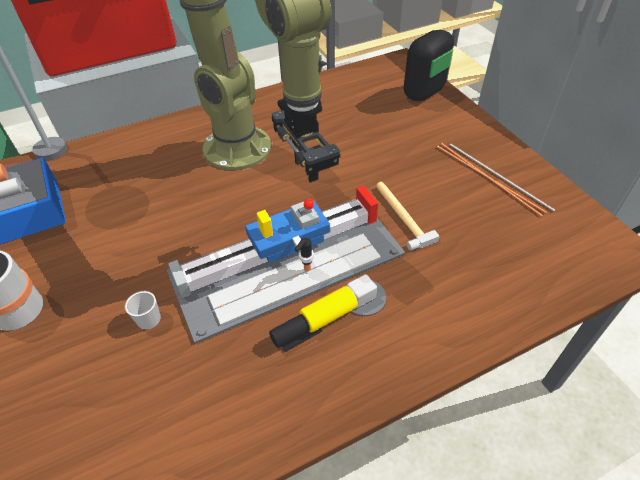

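The wrist view shows the ball at (318,230), about x = 0.50 and on the +x side. The scene view shows the grinder, hammer and tin unmoved.

```bash
python3 - <<'E'
from h import *
b=onz("scene",(308.2,203.2),.166);print(b)
if abs(b[1]-.0289)<.004 and abs(b[0]-.4995)<.005: print(close_job())
E
```

```text
[0.49754127 0.02938535 0.166     ]
the job is handed in; nothing more can be done
None
```

The job is done and handed in at about 35 s. The carriage began to bind at roughly 0.17 m short of the red end of travel on my estimate of about 0.19 m travel (around 6 N over the drag). I backed it off about 22 mm to about 0.17 m, threw the clamp lever fully over to its stop, and let go with the grinder, hammer and tin unmoved.

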